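# Close a plaster mould in a ratchet clamp

### The arm

A 7-joint arm with a two-finger parallel gripper is mounted at the origin on the work surface. World frame = base frame: x ahead of the robot, y to its left, z up, the work surface at z = 0. Lengths are in m, angles in rad, forces in N, time in s.
With the tool pointing down it reaches from about 0.425 to 0.95 m from the base axis. Payload 4.7 kg.
Tool frame: the origin (TCP) lies midway between the tips of the shut fingers; the grasp point (between the pads) lies 19 mm behind it (bot.grip_point_offset is the distance from the TCP to the grasp point, in m); z points along the fingers, x is the direction in which the jaws open and shut, and the axes are right-handed (so a half turn about z gives the same grasp; the last joint's range is limited). The gripper opens to 87 mm and grips with 3 to 60 N. Pads are 19 mm wide; open, the fingers measure 117 mm over their backs; the gripper's body (75 mm by 190 mm) begins 51 mm behind the grasp point.
Start: joints at [1.298, 0.469, -0.049, 1.532, 0.024, 1.141, -0.082], TCP at [0.163, -0.655, 0.223] pointing down, gripper open.
Joint ranges: [-2.59, 2.59], [-0.33, 1.99], [-1.39, 1.29], [0.1, 2.45], [-1.04, 4.18], [0.21, 1.99], [-2.66, 2.66]. Speed limits (rad/s): [2.57, 2.57, 3.14, 3.14, 3.14, 3.14, 3.14].

### API

Orientations are given as a unit quaternion [x, y, z, w].
In Python, from rig import status, capture, sign_off, bot gives the robot as it stands.
- The arm moves only by the tool drive_tool, never from a script. Its argument "moves" is a list of rows, each a list of 7 numbers: the opening, from 0 (shut) to 1 (fully open), then the shift along the tool's x, y, z in mm, then the turn, a rotation vector about the tool's x, y, z in degrees. In form: [[gripper, tx, ty, tz, wx, wy, wz], ...]. A call has 1 to 12 rows; each row shifts and turns the pose as measured when the row begins, along the tool's axes as they then stand; what a row does not reach is not made up. A row lasts 1/10 s, in which the tool goes at most 50 mm and 8.59 degrees, less where a joint would pass 70% of its speed; a pose out of reach is approached as far as the arm can. A call is refused whole if a number of a shift passes 50 or a number of a turn 8.59, either way. A call with a gripper value outside its range is refused whole. The fingers move at their own pace and stop on an object; "force" is the grip in N (left out, the last holds). Time passes only in rows, so rows that do not move let the fingers close. It gives the time, the measured TCP pose, the force and the opening at its end, in the units of the state.
- status.get_state(): the state, without advancing time (a new reading comes with each control period).
- capture(name): name is "scene" or "top" or "wrist"; returns a dict with "color" (384x512x3 uint8, red, green, blue), "range_z" (384x512 float32, m along the optical axis (not along the pixel's ray), 0 where there is no reading), "fov_y" (degrees; the focal length in pixels is half the picture's height over the tangent of half this angle, whatever the lens; pixels are square), "cx", "cy" (the principal point, pixels), "T" (4x4, takes a point from camera to world coordinates). Camera axes: x right, y down, z forward; pixel columns grow to the right and rows downward; lengths in m; the calibration is good to about 2 mm. A picture is of the moment at which its call begins.
- sign_off(): hands the job in, once; it reports no verdict.
The state is a dict: "time": time; "joint_positions": joint angles; "joint_vel": joint speeds; "effort": joint torques, N m; "ee_pos": TCP position; "orientation": TCP orientation; "force": force on the tool from outside, world axes, zero at the start; "moment": the same for the moment, N m; "opening": finger opening in m.
Only numpy, scipy, OpenCV 4.12 (cv2) and the standard library are available. Lean on these libraries where they do the work, as an engineer would, in place of code of your own. Each camera call takes 0.05 s, during which the arm holds its last target. There are 200 camera calls.

### The job

Clamp the two halves of the plaster mould shut, face to face, in the bench clamp. The ratchet is still set to loosen: first flip its small pawl lever over to the tightening side, then work the handle clockwise (swinging it back as often as needed) until the mould is held firmly, but gently enough not to crack the plaster. Then let go and leave the lever on the tightening side, with the pots, bowl and brush left alone.

Things in the scene. Friction and masses are not known exactly. Their poses are not given: they have to be found in the camera images.
- spindle_top (a point): Centre of the clamp's round ratchet head, on the vertical turning axis, 116 mm above the bench. The head is a dark steel disc 128 mm across, flat top 106 mm above the bench. Axes: x along the clamp to its end stop (the mould lies that way), z up. Nothing but grip and pawl lever stands higher than 116 mm near the clamp.
- grip (a point): Centre (137 mm above the bench) of the handle's upright wooden grip, free to spin: cylinder 26 mm across, 56 mm tall, 145 mm from the turning axis, on a flat arm (top at 109 mm). x points outward along the arm, z up. Clicking back takes 2 N. Driving: up to 0.32 rad of lost motion until a tooth catches, then 5 to 6 N square to the arm (2 to 3 N held still); 1 rad moves the jaw 10 mm.
- lever_peg (a point): Upright peg of the pawl lever, on the ratchet head: 13 mm across, top 153 mm above the bench, this point 14 mm below it. The flat lever under it (top at 125 mm) pivots 55 mm from the turning axis, opposite the grip, so the peg stands near mid-head, 21 mm to one side of the line pivot to grip. Push it sideways with about 3 N; past the middle it snaps over by spring to its stop.
- pawl (a joint): Pawl lever, rad: -0.40 loosen, 0 middle, +0.40 tighten (0.2 to 0.4 when riding on a tooth). At tighten the ratchet drives when the handle swings clockwise seen from above and clicks back freely; at loosen the reverse. The peg stands on that side of the line from pivot to grip to which the handle will drive: the clockwise side for tighten.
- handle (a joint): Handle angle, rad, growing clockwise seen from above; 0 when the arm points straight away from the end stop; stops at -0.7 and 0.7. Once jaw, halves and end stop all touch, the force at the grip climbs fast above that of free driving: 4 to 5 N more is firm, stop there; 10 N more cracks the plaster; under 2 N more is not held. Let go: it springs back some, friction keeps the clamp tight.
- half_near: Mould half next to the moving jaw: an off-white plaster block, 42 mm thick (x, along the clamp), 106 mm wide (y), 68 mm tall, with half of a pouring opening in its top; stands on the clamp's base plate (12 mm above the bench), the jaw 1 to 3 mm from it. Origin under its centre; x points to the end stop, z up. It need not be touched by hand.
- half_far: Mould half next to the end stop, same size and axes. Origin under its centre. It need not be touched by hand.
- stop_face (a point): Middle of the face of the end stop, a dark iron plate 116 mm wide and 70 mm tall, 47 mm above the bench; x points away from the mould. Its place along the clamp differs from job to job: the jaw must travel 6 to 13 mm to close everything up, which can take more than one stroke of the handle.
- pot_a: Bystander: terracotta cup 72 mm across, 75 mm tall. Origin under its centre.
- pot_b: Bystander: dull green glaze cup 80 mm across, 62 mm tall. Origin under its centre.
- bowl: Bystander: white bowl 110 mm across, 50 mm tall. Origin under its centre.
- brush: Bystander: brush lying on the bench.
Not all that is in view belongs to the job. Leave any blue or red look-alike of the half_near alone.

How it is judged:
On the way, in this order (a step that is already met when the one before it is completed fails the run):
1. the pawl lever is flipped to the tightening side (value of joint pawl above 0.15 rad), for 0.2 s.
2. the ratchet has clamped the two mould halves firmly together (contact force between half_near and half_far above 20 N), for 0.2 s.
At the end, for the whole second after the job is handed in: The two mould halves are pressed together with more than 20 N by the clamp alone, upright (within 0.1 rad) and face to face (within 0.06 rad), and the pawl lever is on the tightening side (joint over 0.15 rad) (contact force between half_near and half_far above 20 N and value of joint pawl above 0.15 rad and angle between the x axis of half_near and the x axis of half_far, either way round below 0.06 rad and angle between each of half_near, half_far's own z axis and vertical below 0.1 rad); the robot touches nothing.
It fails at once if the plaster is squeezed with more than 150 N and cracks (contact force between half_near and half_far above 150 N).
It fails at once if the bystander pot_a is moved by more than 30 mm (distance of pot_a from where it was at the start of the episode above 0.03 m).
It fails at once if the bystander pot_b is moved by more than 30 mm (distance of pot_b from where it was at the start of the episode above 0.03 m).
It fails at once if the bystander bowl is moved by more than 30 mm (distance of bowl from where it was at the start of the episode above 0.03 m).
It fails at once if the bystander brush is moved by more than 30 mm (distance of brush from where it was at the start of the episode above 0.03 m).
It also fails if it takes over 67 s, if anything falls off the work surface, if the arm or the gripper's body presses on something with over 40 N, if the wrist force passes 120 N, or if a joint passes its speed limit or range.

## Working session

There is one attempt and no reset: what is moved stays moved. The work goes in short steps, Python scripts to look and compute and a tool call to move; the robot and the scene stay as the last step left them, time stands still between calls to the robot, and variables do not carry over. Pictures are saved under pics/ and viewed, about 8 in all and at most 12, crops included, and the job is handed in when it is done.

Besides the shell and the picture viewer there is one more tool, called after ">>>" in YAML: its name, and indented under it one key for each argument. drive_tool: Moves the arm, as the interface text tells. Its arguments: {"type":"object","properties":{"moves":{"type":"array"},"force":{"type":"number"}},"required":["moves"]}

```bash
mkdir -p pics; ls
python3 - <<'E'
from rig import status,capture,bot
import cv2,numpy as np
print(status.get_state())
ims=[]
for n in("scene","top"):
    c=capture(n);np.savez(f"pics/{n}0.npz",**c);ims.append(c["color"]);print(n,c["fov_y"],c["cx"],c["cy"],np.round(c["T"],3).tolist())
    cv2.imwrite(f"pics/{n}0.png",cv2.resize(c["color"][:,:,::-1],(800,600)))
E
```

```text
pics
{'time': 0.0, 'joint_positions': array([ 1.29810453,  0.46945375, -0.04861173,  1.53371029,  0.02412082,
        1.14099845, -0.08227476]), 'joint_vel': array([ 0.00017428, -0.00159025, -0.00168754,  0.00011146, -0.00237773,
        0.0003715 ,  0.00080543]), 'effort': array([-1.04105543e-04, -5.07979524e+01, -8.09828402e-02, -2.36159456e+01,
       -6.15023123e-02,  3.80015199e-02,  1.83084721e-04]), 'ee_pos': array([ 0.16280019, -0.65444408,  0.22148427]), 'orientation': array([ 7.87864620e-01, -6.15847673e-01, -8.06674184e-04, -5.76732539e-04]), 'force': array([ 0.31792656,  0.06906926, -0.7306931 ]), 'moment': array([-0.02930005,  0.02322189, -0.01682106]), 'opening': 0.08703351130779141}
scene 57.62024058341939 251.92227323698637 195.67152944642135 [[0.253, 0.82, -0.514, 1.096], [0.967, -0.206, 0.147, -0.169], [0.014, -0.535, -0.845, 1.032], [0.0, 0.0, 0.0, 1.0]]
top 49.7069728025165 254.57854956072327 190.19568381739526 [[0.029, -0.989, 0.143, 0.364], [-0.999, -0.027, 0.02, -0.025], [-0.016, -0.144, -0.989, 1.411], [0.0, 0.0, 0.0, 1.0]]
```

View pics/top0.png

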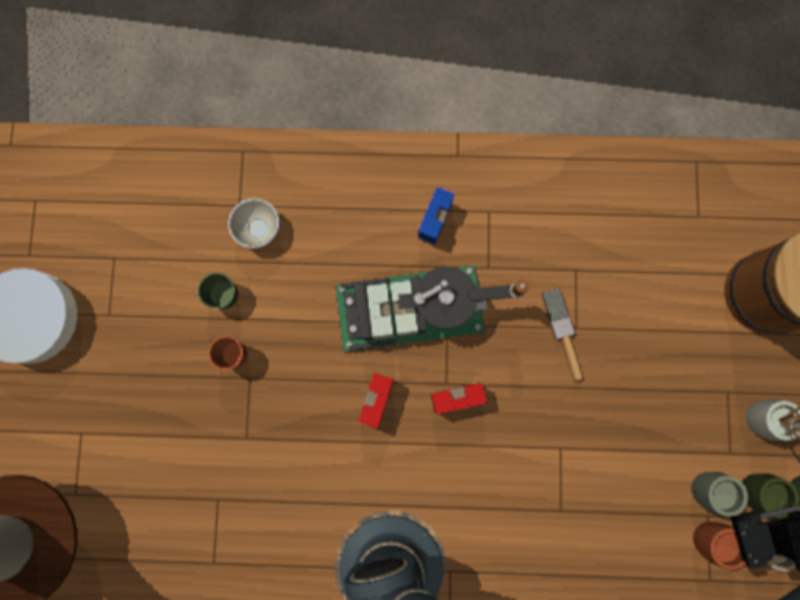

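View pics/scene0.png

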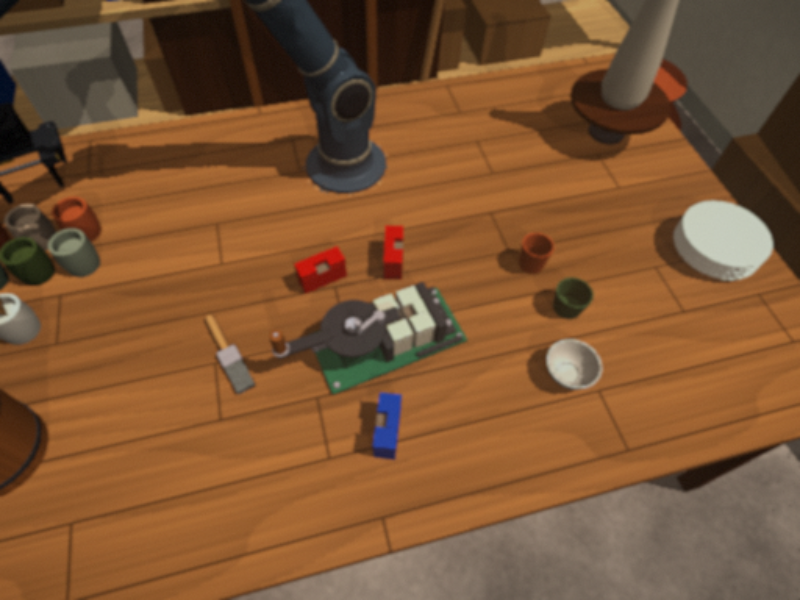

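The top view (800x600) shows the head at (446,297), the grip at (519,288), the lever running from about (418,300) to (445,288), and the mould to the left of it at (390,308). The scene view agrees. Next I'll take rough positions.

```bash
cat > h.py <<'E'
import numpy as np,cv2
def ray(c,u,v):
    f=192/np.tan(np.radians(float(c["fov_y"]))/2)
    T=np.asarray(c["T"]);d=T[:3,:3]@np.array([(u-c["cx"])/f,(v-c["cy"])/f,1.]);return T[:3,3],d
def onz(c,u,v,z):
    o,d=ray(c,u,v);return o+d*(z-o[2])/d[2]
def tri(*rs):
    A=np.zeros((3,3));b=np.zeros(3)
    for o,d in rs:
        d=d/np.linalg.norm(d);P=np.eye(3)-np.outer(d,d);A+=P;b+=P@o
    p=np.linalg.solve(A,b);return p,[round(1e3*float(np.linalg.norm(np.cross(p-o,d/np.linalg.norm(d)))),1) for o,d in rs]
def cloud(c):
    v,u=np.mgrid[:384,:512];f=192/np.tan(np.radians(float(c["fov_y"]))/2);z=c["range_z"]
    P=np.stack([(u-c["cx"])/f*z,(v-c["cy"])/f*z,z],-1);T=np.asarray(c["T"]);return P@T[:3,:3].T+T[:3,3]
E
python3 - <<'E'
from h import *
c=np.load("pics/top0.npz");s=np.load("pics/scene0.npz");k=.64
print("head",onz(c,446*k,297*k,.106)[:2],"grip",onz(c,519*k,287*k,.165)[:2])
print("grip tri",tri(ray(c,519*k,287*k),ray(s,277*k,336*k)))
P=cloud(c)
for n,(u,v) in dict(head=(455,312),grip=(519,287),peg=(446,297),table=(600,250),mould=(378,300)).items(): print(n,P[int(v*k),int(u*k)])
a=cv2.resize(c["color"][160:240,205:350],None,fx=5.5,fy=5.5,interpolation=2)[:,:,::-1]
cv2.imwrite("pics/crop1.png",a)
E
```

```text
head [ 0.55563813 -0.09646446] grip [ 0.57038841 -0.23445428]
grip tri (array([ 0.57229822, -0.23870405,  0.15236574]), [2.1, 2.1])
head [ 0.52732204 -0.11443835  0.10796927]
grip [ 0.57284842 -0.23434755  0.16272095]
peg [ 0.5551481  -0.09480478  0.11082075]
table [ 0.68469072 -0.43970742  0.00337694]
mould [0.54980899 0.04614839 0.07638222]
```

View pics/crop1.png

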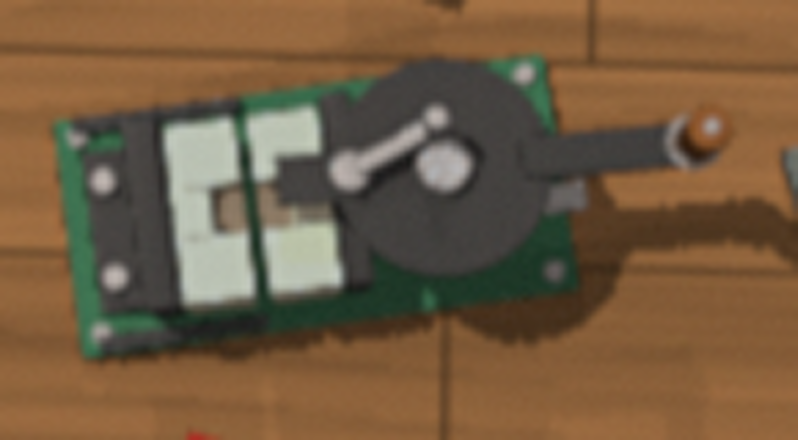

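```bash
cat >> h.py <<'E'
from scipy.spatial.transform import Rotation as R
def plan(p,q,goal,yaw,n):
    """n rows from pose p,q to goal with tool down and tool x at yaw (deg)"""
    R0=R.from_quat(q);c,s=np.cos(np.radians(yaw)),np.sin(np.radians(yaw))
    Rg=R.from_matrix(np.array([[c,s,0],[s,-c,0],[0,0,-1]]));rv=(R0.inv()*Rg).as_rotvec()
    for i in range(n):
        Ri=R0*R.from_rotvec(rv*i/n)
        print(np.round(Ri.inv().apply(1e3*(np.array(goal)-p)/n)).astype(int).tolist(),np.round(np.degrees(rv/n),1).tolist())
E
python3 - <<'E'
from h import *
from rig import status
c=np.load("pics/top0.npz");g=lambda x,y,z:onz(c,205+x/5.5-.4,160+y/5.5-.4,z)[:2]
h=g(442,165,.116);gr=g(710,127,.165);pv=g(350,172,.13);pg=g(437,118,.153)
for n,a in dict(head=h,grip=gr,pivot=pv,peg=pg).items():print(n,a.round(4),np.linalg.norm(a-h).round(4))
d=(gr-h);print("arm yaw",np.degrees(np.arctan2(d[1],d[0])), "plate edge",g(60,122,.012)-g(540,60,.012),g(85,355,.012)-g(575,290,.012))
s=status.get_state();plan(s["ee_pos"],s["orientation"],[.60,-.16,.30],7.5,15)
E
```

```text
head [ 0.5557 -0.0944] 0.0
grip [ 0.5736 -0.2391] 0.1458
pivot [ 0.5482 -0.0416] 0.0533
peg [ 0.5766 -0.0891] 0.0216
arm yaw -82.94922297204945 plate edge [-0.04706068  0.29783772] [-0.04830342  0.29952524]
[-25, -36, -5] [-0.0, 0.0, -5.6]
[-21, -38, -5] [-0.0, 0.0, -5.6]
[-17, -40, -5] [-0.0, 0.0, -5.6]
[-13, -42, -5] [-0.0, 0.0, -5.6]
[-9, -43, -5] [-0.0, 0.0, -5.6]
[-5, -44, -5] [-0.0, 0.0, -5.6]
[-1, -44, -5] [-0.0, 0.0, -5.6]
[3, -44, -5] [-0.0, 0.0, -5.6]
[8, -43, -5] [-0.0, 0.0, -5.6]
[12, -42, -5] [-0.0, 0.0, -5.6]
[16, -41, -5] [-0.0, 0.0, -5.6]
[20, -39, -5] [-0.0, 0.0, -5.6]
[23, -37, -5] [-0.0, 0.0, -5.6]
[27, -35, -5] [-0.0, 0.0, -5.6]
[30, -32, -5] [-0.0, 0.0, -5.6]
```

>>> drive_tool:
  moves:
    - [0.6,-25,-36,-5,0,0,-5.6]
    - [0.6,-21,-38,-5,0,0,-5.6]
    - [0.6,-17,-40,-5,0,0,-5.6]
    - [0.6,-13,-42,-5,0,0,-5.6]
    - [0.6,-9,-43,-5,0,0,-5.6]
    - [0.6,-5,-44,-5,0,0,-5.6]
    - [0.6,-1,-44,-5,0,0,-5.6]
    - [0.6,3,-44,-5,0,0,-5.6]
    - [0.6,8,-43,-5,0,0,-5.6]
    - [0.6,12,-42,-5,0,0,-5.6]
    - [0.6,16,-41,-5,0,0,-5.6]
    - [0.6,20,-39,-5,0,0,-5.6]

```text
time: 1.3
ee_pos: [0.5084, -0.2446, 0.2763]
orientation: [0.998, -0.061, -0.006, -0.002]
force: [-0.2, -0.5, 0.2]
opening: 0.0525
```

>>> drive_tool:
  moves:
    - [0,23,-37,-5,0,0,-5.6]
    - [0,27,-35,-5,0,0,-5.6]
    - [0,30,-32,-5,0,0,-5.6]
    - [0,0,0,0,0,0,0]
    - [0,0,0,0,0,0,0]

```text
time: 1.8
ee_pos: [0.5958, -0.1297, 0.2903]
orientation: [0.995, 0.097, -0.005, -0.006]
force: [-1.4, -0.2, 0.9]
opening: 0.0201
```

Run:
```python
from h import *
from rig import status,capture
s=status.get_state();print({k:np.round(s[k],3) for k in("time","ee_pos","orientation","force","moment","opening")})
plan(s["ee_pos"],s["orientation"],[.60,-.16,.30],7.5,3)
c=capture("wrist");np.savez("pics/w1.npz",**c);print(np.round(c["T"],3).tolist())
cv2.imwrite("pics/w1.png",cv2.resize(c["color"][:,:,::-1],(800,600)))
```

```text
{'time': np.float64(1.8), 'ee_pos': array([ 0.596, -0.13 ,  0.29 ]), 'orientation': array([ 0.995,  0.097, -0.005, -0.006]), 'force': array([-1.401, -0.191,  0.859]), 'moment': array([-0.073, -0.121, -0.013]), 'opening': np.float64(0.02)}
[-1, 10, -3] [-0.2, 0.2, 1.2]
[0, 10, -3] [-0.2, 0.2, 1.2]
[0, 10, -3] [-0.2, 0.2, 1.2]
[[0.981, 0.189, 0.043, 0.583], [0.194, -0.944, -0.267, -0.055], [-0.01, 0.27, -0.963, 0.453], [0.0, 0.0, 0.0, 1.0]]
```

View pics/w1.png

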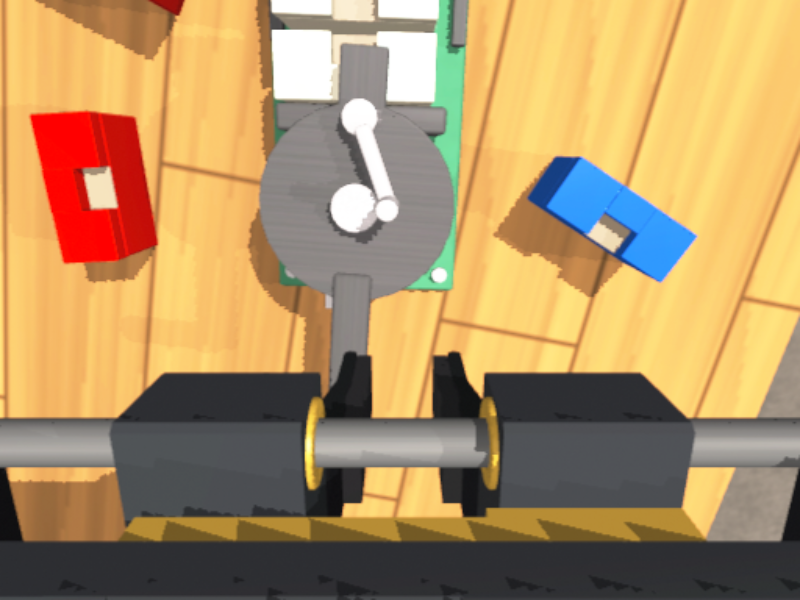

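The wrist view shows the peg top at (387,209), the boss at (352,207), the lever pivot at (359,117) and the arm running down to the grip. I'll triangulate these against the top view.

Run:
```python
from h import *
from rig import status
c=np.load("pics/top0.npz");w=np.load("pics/w1.npz");k=.64
t=lambda x,y:ray(c,205+x/5.5-.4,160+y/5.5-.4)
for n,a,b,z in(("head",(442,165),(352,207),.116),("pivot",(350,172),(359,117),.13),("peg",(437,118),(387,208),.153)):
    print(n,tri(t(*a),ray(w,b[0]*k-.2,b[1]*k-.2)),onz(w,b[0]*k-.2,b[1]*k-.2,z))
s=status.get_state();print(s["ee_pos"])
plan(s["ee_pos"],s["orientation"],[.625,-.092,.26],7.5,4)
```

```text
head (array([ 0.55577405, -0.09542625,  0.11767862]), [1.2, 1.2]) [ 0.55597888 -0.09677124  0.116     ]
pivot (array([ 0.5507117 , -0.04225413,  0.11176533]), [0.4, 0.4]) [ 0.55236069 -0.0433188   0.13      ]
peg (array([ 0.57816945, -0.08971708,  0.14425205]), [0.2, 0.2]) [ 0.57835788 -0.08887324  0.153     ]
[ 0.59582961 -0.12895772  0.29038354]
[9, -8, 8] [-0.2, 0.1, 0.9]
[9, -8, 8] [-0.2, 0.1, 0.9]
[9, -8, 8] [-0.2, 0.1, 0.9]
[9, -8, 8] [-0.2, 0.1, 0.9]
```

>>> drive_tool:
  moves:
    - [0,9,-8,15,-0.2,0.1,0.9]
    - [0,9,-8,15,-0.2,0.1,0.9]
    - [0,4,-8,15,-0.2,0.1,0.9]
    - [0,4,-8,15,-0.2,0.1,0.9]
    - [0,0,0,15,0,0,0]
    - [0,0,0,0,0,0,0]

```text
time: 2.45
ee_pos: [0.6117, -0.1036, 0.2113]
orientation: [0.998, 0.056, -0.003, 0.004]
force: [-0.1, -0.2, 0.8]
opening: 0.0006
```

Run:
```python
from h import *
from rig import status
s=status.get_state();print(s["ee_pos"],s["force"],s["opening"])
plan(s["ee_pos"],s["orientation"],[.617,-.087,.132],7.5,4)
```

```text
[ 0.61165442 -0.10355176  0.21129232] [-0.07541545 -0.23393818  0.79699419] 0.0006303858213721902
[2, -4, 20] [0.1, 0.1, -0.3]
[2, -4, 20] [0.1, 0.1, -0.3]
[2, -4, 20] [0.1, 0.1, -0.3]
[2, -4, 20] [0.1, 0.1, -0.3]
```

>>> drive_tool:
  moves:
    - [0,3,-5,20,0,0,-0.3]
    - [0,3,-5,20,0,0,-0.3]
    - [0,3,-5,20,0,0,-0.3]
    - [0,0,-3,15,0,0,-0.3]
    - [0,0,0,5,0,0,0]
    - [0,0,0,0,0,0,0]

```text
time: 3.05
ee_pos: [0.6184, -0.0947, 0.1312]
orientation: [0.998, 0.06, -0.002, 0.007]
force: [0.6, 0.5, -0.3]
opening: 0.0002
```

Run:
```python
from h import *
from rig import status
s=status.get_state();print(s["ee_pos"],s["force"],s["opening"])
plan(s["ee_pos"],s["orientation"],[.614,-.087,.134],7.5,1)
```

```text
[ 0.61840482 -0.09473107  0.13119264] [ 0.5892517   0.52010501 -0.34210429] 0.00022058183605993926
[-3, -8, -3] [0.8, 0.2, -0.6]
```

>>> drive_tool:
  moves:
    - [0,-3,-6,-2,0.8,0.2,-0.6]
    - [0,-6,-2,0,0,0,0]
    - [0,-6,0,0,0,0,0]
    - [0,-6,0,0,0,0,0]
    - [0,-6,0,0,0,0,0]

```text
time: 3.55
ee_pos: [0.5912, -0.0912, 0.1369]
orientation: [0.998, 0.065, 0.004, 0.0]
force: [3.7, -1.0, -0.5]
opening: 0.0004
```

>>> drive_tool:
  moves:
    - [0,-6,0,0,0,0,0]
    - [0,-6,0,0,0,0,0]

```text
time: 3.75
ee_pos: [0.5798, -0.0939, 0.1379]
orientation: [0.998, 0.065, 0.006, 0.001]
force: [1.1, -0.1, -0.3]
opening: 0.0006
```

>>> drive_tool:
  moves:
    - [0,-6,0,0,0,0,0]
    - [0,-6,0,0,0,0,0]

```text
time: 3.95
ee_pos: [0.566, -0.0954, 0.1376]
orientation: [0.998, 0.065, 0.005, 0.001]
force: [-0.5, 0.5, -0.2]
opening: -0.0001
```

>>> drive_tool:
  moves:
    - [0,-6,0,0,0,0,0]
    - [0,6,0,0,0,0,0]
    - [0,5,0,-30,0,0,0]
    - [0.4,0,20,-30,0,0,0]
    - [0.6,0,35,-20,0,0,0]
    - [0.6,0,40,0,0,0,0]
    - [0.6,0,10,0,0,0,0]
    - [0.6,0,0,0,0,0,0]

```text
time: 4.75
ee_pos: [0.5832, -0.199, 0.2195]
orientation: [0.998, 0.068, 0.001, -0.001]
force: [0.1, 0.4, -0.0]
opening: 0.0323
```

Run:
```python
from h import *
from rig import status,capture
s=status.get_state();print(s["ee_pos"],s["force"],s["opening"])
plan(s["ee_pos"],s["orientation"],[.574,-.239,.205],7.5,3)
c=capture("wrist");np.savez("pics/w2.npz",**c)
cv2.imwrite("pics/w2.png",cv2.resize(c["color"][:,:,::-1],(800,600)))
```

```text
[ 0.5831637  -0.19902726  0.21947039] [ 0.06030751  0.43527418 -0.01942857] 0.03225993163202514
[-5, 13, 5] [-0.0, -0.0, 0.1]
[-5, 13, 5] [-0.0, -0.0, 0.1]
[-5, 13, 5] [-0.0, -0.0, 0.1]
```

View pics/w2.png

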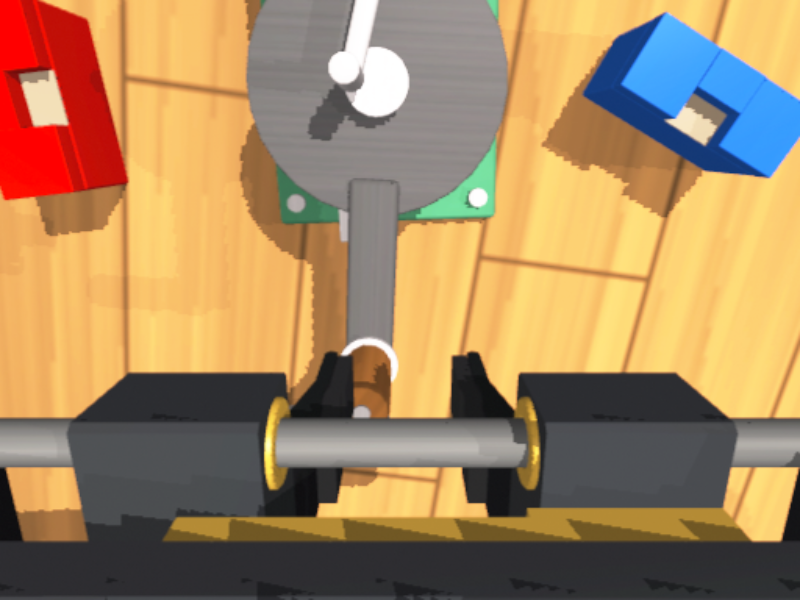

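The peg is now at (345,68), on the other side of the boss at (378,82), so the lever is on the tightening side. The grip's base ring is at (369,362). I'll check where the grip stands.

Run:
```python
from h import *
w=np.load("pics/w2.npz");k=.64
print(onz(w,369*k,362*k,.110),onz(w,363*k,412*k,.165),onz(w,378*k,82*k,.116),onz(w,345*k,68*k,.153))
```

```text
[ 0.5713478  -0.24057549  0.11      ] [ 0.5718111  -0.24133022  0.165     ] [ 0.55877871 -0.09709519  0.116     ] [ 0.54701965 -0.09717554  0.153     ]
```

>>> drive_tool:
  moves:
    - [0.6,-6,16,5,0,0,0]
    - [0.6,-5,14,5,0,0,0]
    - [0.6,-2,11,0,0,0,0]
    - [0.6,0,0,0,0,0,0]

```text
time: 5.2
ee_pos: [0.5739, -0.2404, 0.2064]
orientation: [0.997, 0.071, -0.001, -0.002]
force: [-0.6, -1.0, -0.4]
opening: 0.0517
```

Run:
```python
from h import *
from rig import status
s=status.get_state();print(s["ee_pos"],s["force"],s["opening"])
plan(s["ee_pos"],s["orientation"],[.5715,-.2405,.124],7.5,4)
```

```text
[ 0.57389492 -0.24040449  0.20641259] [-0.57641368 -0.97128548 -0.40559322] 0.0517015852700797
[-1, 0, 21] [-0.1, 0.0, 0.2]
[-1, 0, 21] [-0.1, 0.0, 0.2]
[-1, 0, 21] [-0.1, 0.0, 0.2]
[-1, 0, 21] [-0.1, 0.0, 0.2]
```

>>> drive_tool:
  moves:
    - [0.6,-1,0,20,0,0,0]
    - [0.6,-1,0,20,0,0,0]
    - [0.6,0,0,20,0,0,0]
    - [0.6,0,0,15,0,0,0]
    - [0.6,0,0,4,0,0,0]
    - [0.6,0,0,0,0,0,0]

```text
time: 5.8
ee_pos: [0.5729, -0.2391, 0.1257]
orientation: [0.997, 0.072, 0.0, -0.002]
force: [-0.0, -0.1, -0.0]
opening: 0.0522
```

>>> drive_tool:
  moves:
    - [0.2,0,0,0,0,0,0]
    - [0.2,0,0,0,0,0,0]
    - [0.2,0,0,0,0,0,0]
    - [0.2,0,0,0,0,0,0]
    - [0.2,0,0,0,0,0,0]
  force: 15

```text
time: 6.3
ee_pos: [0.5741, -0.2394, 0.1284]
orientation: [0.997, 0.072, 0.002, -0.001]
force: [0.3, -0.1, -3.1]
opening: 0.0256
```

>>> drive_tool:
  moves:
    - [0.2,-10,-1,0,0,0,0]
    - [0.2,-10,-1,0,0,0,0]
    - [0.2,-10,-2,0,0,0,0]
    - [0.2,-10,-3,0,0,0,0]

```text
time: 6.7
ee_pos: [0.532, -0.2382, 0.1283]
orientation: [0.997, 0.072, 0.003, -0.001]
force: [0.4, -0.7, -1.6]
opening: 0.0253
```

```bash
cat >> h.py <<'E'
def st():
    from rig import status
    s=status.get_state();C=np.array([.5557,-.0955]);d=s["ee_pos"][:2]-C
    a=np.arctan2(d[1],d[0]);phi=np.radians(-80.9)-a;t=np.array([np.sin(a),-np.cos(a)])
    print("t %.2f phi %.3f r %.1f Ftan_drive %.2f Frad %.2f Fz %.2f"%(s["time"],phi,1e3*np.linalg.norm(d),-s["force"][:2]@t,s["force"][:2]@d/np.linalg.norm(d),s["force"][2]),s["ee_pos"].round(4),R.from_quat(s["orientation"]).as_matrix().round(3).tolist(),round(s["opening"],4))
E
python3 -c "from h import *;st()"
```

```text
t 6.70 phi 0.324 r 144.7 Ftan_drive 0.46 Frad 0.60 Fz -1.59 [ 0.532  -0.2382  0.1283] [[0.99, 0.143, 0.006], [0.143, -0.99, 0.003], [0.006, -0.002, -1.0]] 0.0253
```

>>> drive_tool:
  moves:
    - [0.2,-8,-3,0,0,0,0]
    - [0.2,-8,-3,0,0,0,0]

```text
time: 6.9
ee_pos: [0.5155, -0.2343, 0.1283]
orientation: [0.997, 0.072, 0.006, -0.001]
force: [5.8, 1.0, -6.0]
opening: 0.0255
```

>>> drive_tool:
  moves:
    - [0.2,-7,-4,0,0,0,0]
    - [0.2,-7,-4,0,0,0,0]
    - [0.2,-6,-4,0,0,0,0]

```text
time: 7.2
ee_pos: [0.4945, -0.2262, 0.1284]
orientation: [0.997, 0.072, 0.01, 0.001]
force: [6.0, -1.5, -4.9]
opening: 0.0256
```

```bash
python3 -c "from h import *;st()"
```

```text
t 7.20 phi 0.597 r 144.3 Ftan_drive 6.05 Frad -1.16 Fz -4.92 [ 0.4945 -0.2262  0.1284] [[0.99, 0.143, 0.02], [0.143, -0.99, -0.0], [0.019, 0.003, -1.0]] 0.0256
```

>>> drive_tool:
  moves:
    - [0.2,-6,-4,0,0,0,0]
    - [0.2,15,9,0,0,0,0]
    - [0.2,17,9,0,0,0,0]
    - [0.2,18,6,0,0,0,0]
    - [0.2,19,4,0,0,0,0]
    - [0.2,19,1,0,0,0,0]
    - [0.2,19,-1,0,0,0,0]
    - [0.2,18,-4,0,0,0,0]

```text
time: 8.0
ee_pos: [0.6016, -0.2334, 0.1283]
orientation: [0.998, 0.068, -0.002, 0.003]
force: [-2.9, -3.7, 0.9]
opening: 0.0254
```

```bash
python3 -c "from h import *;st()"
```

```text
t 8.00 phi -0.163 r 145.3 Ftan_drive -3.96 Frad 2.60 Fz 0.85 [ 0.6016 -0.2334  0.1283] [[0.991, 0.136, -0.004], [0.136, -0.991, -0.006], [-0.005, 0.005, -1.0]] 0.0254
```

>>> drive_tool:
  moves:
    - [0.2,17,-4,0,0,0,0]
    - [0.2,17,-6,0,0,0,0]
    - [0.2,16,-8,0,0,0,0]
    - [0.2,12,-7,0,0,0,0]
    - [0.2,0,0,0,0,0,0]

```text
time: 8.5
ee_pos: [0.659, -0.1985, 0.1283]
orientation: [0.998, 0.068, -0.005, 0.003]
force: [1.9, -0.1, -1.3]
opening: 0.0253
```

```bash
python3 -c "from h import *;st()"
```

```text
t 8.50 phi -0.628 r 145.8 Ftan_drive 1.26 Frad 1.44 Fz -1.33 [ 0.659  -0.1985  0.1283] [[0.991, 0.135, -0.009], [0.135, -0.991, -0.006], [-0.01, 0.004, -1.0]] 0.0253
```

>>> drive_tool:
  moves:
    - [0.2,-8,5,0,0,0,0]
    - [0.2,-9,5,0,0,0,0]
    - [0.2,-9,4,0,0,0,0]
    - [0.2,-9,4,0,0,0,0]

```text
time: 8.9
ee_pos: [0.6254, -0.2233, 0.1283]
orientation: [0.998, 0.068, -0.003, 0.003]
force: [0.9, 0.9, -0.6]
opening: 0.0258
```

```bash
python3 -c "from h import *;st()"
```

```text
t 8.90 phi -0.340 r 145.6 Ftan_drive 1.24 Frad -0.32 Fz -0.56 [ 0.6254 -0.2233  0.1283] [[0.991, 0.135, -0.006], [0.135, -0.991, -0.007], [-0.007, 0.006, -1.0]] 0.0258
```

>>> drive_tool:
  moves:
    - [0.2,-7,2,0,0,0,0]
    - [0.2,-7,2,0,0,0,0]
    - [0.2,-7,2,0,0,0,0]

```text
time: 9.2
ee_pos: [0.6052, -0.2322, 0.1283]
orientation: [0.998, 0.067, 0.0, 0.002]
force: [5.9, 1.7, -4.6]
opening: 0.0256
```

>>> drive_tool:
  moves:
    - [0.2,-6,1,0,0,0,0]
    - [0.2,-6,1,0,0,0,0]

```text
time: 9.4
ee_pos: [0.594, -0.2356, 0.1283]
orientation: [0.998, 0.067, 0.003, 0.002]
force: [5.5, 0.9, -4.9]
opening: 0.0252
```

>>> drive_tool:
  moves:
    - [0.2,-4,0,0,0,0,0]
    - [0.2,-4,0,0,0,0,0]

```text
time: 9.6
ee_pos: [0.5863, -0.2374, 0.1283]
orientation: [0.998, 0.067, 0.005, 0.002]
force: [4.7, -1.5, -3.8]
opening: 0.0255
```

```bash
python3 -c "from h import *;st()"
```

```text
t 9.60 phi -0.053 r 145.2 Ftan_drive 4.27 Frad 2.42 Fz -3.82 [ 0.5863 -0.2374  0.1283] [[0.991, 0.134, 0.01], [0.134, -0.991, -0.003], [0.01, 0.004, -1.0]] 0.0255
```

>>> drive_tool:
  moves:
    - [0.2,-3,0,0,0,0,0]
    - [0.2,-3,0,0,0,0,0]
    - [0.2,-3,0,0,0,0,0]

```text
time: 9.9
ee_pos: [0.5776, -0.239, 0.1284]
orientation: [0.998, 0.067, 0.008, 0.002]
force: [5.5, 0.3, -3.5]
opening: 0.0256
```

>>> drive_tool:
  moves:
    - [0.2,-3,0,0,0,0,0]
    - [0.2,-3,0,0,0,0,0]
    - [0.2,-3,0,0,0,0,0]

```text
time: 10.2
ee_pos: [0.569, -0.2399, 0.1284]
orientation: [0.998, 0.068, 0.01, 0.002]
force: [5.0, -0.5, -4.5]
opening: 0.0256
```

>>> drive_tool:
  moves:
    - [0.2,-3,0,0,0,-0.3,0]
    - [0.2,-3,0,0,0,-0.3,0]
    - [0.2,-3,-1,0,0,-0.3,0]

```text
time: 10.5
ee_pos: [0.5605, -0.2403, 0.1284]
orientation: [0.998, 0.068, 0.005, 0.002]
force: [5.5, -2.6, -5.2]
opening: 0.0255
```

>>> drive_tool:
  moves:
    - [0.2,-3,0,0,0,0,0]
    - [0.2,-3,-1,0,0,0,0]
    - [0.2,-3,0,0,0,0,0]

```text
time: 10.8
ee_pos: [0.5523, -0.2404, 0.1284]
orientation: [0.998, 0.069, 0.008, 0.002]
force: [5.6, 1.2, -3.7]
opening: 0.0256
```

>>> drive_tool:
  moves:
    - [0.2,-3,0,0,0,0,0]
    - [0.2,-3,-1,0,0,0,0]
    - [0.2,-3,-1,0,0,0,0]

```text
time: 11.1
ee_pos: [0.5434, -0.2397, 0.1284]
orientation: [0.998, 0.069, 0.01, 0.003]
force: [6.0, -1.6, -4.1]
opening: 0.0259
```

>>> drive_tool:
  moves:
    - [0.2,-3,-1,0,0,-0.3,0]
    - [0.2,-3,-1,0,0,-0.3,0]
    - [0.2,-3,-1,0,0,-0.3,0]

```text
time: 11.4
ee_pos: [0.5343, -0.2386, 0.1284]
orientation: [0.998, 0.069, 0.005, 0.004]
force: [5.8, 0.4, -5.5]
opening: 0.0258
```

>>> drive_tool:
  moves:
    - [0.2,-3,-1,0,0,0,0]
    - [0.2,-3,-1,0,0,0,0]
    - [0.2,-3,-1,0,0,0,0]

```text
time: 11.7
ee_pos: [0.5259, -0.237, 0.1284]
orientation: [0.998, 0.069, 0.008, 0.004]
force: [5.9, -0.1, -5.0]
opening: 0.0255
```

>>> drive_tool:
  moves:
    - [0.2,-3,-1,0,0,0,0]
    - [0.2,-3,-1,0,0,0,0]
    - [0.2,-3,-1,0,0,0,0]

```text
time: 12.0
ee_pos: [0.517, -0.2348, 0.1284]
orientation: [0.998, 0.07, 0.01, 0.004]
force: [5.6, 0.2, -5.9]
opening: 0.0259
```

>>> drive_tool:
  moves:
    - [0.2,-3,-1,0,0,-0.3,0]
    - [0.2,-3,-1,0,0,-0.3,0]
    - [0.2,-3,-1,0,0,-0.3,0]

```text
time: 12.3
ee_pos: [0.5086, -0.2321, 0.1284]
orientation: [0.998, 0.07, 0.006, 0.004]
force: [5.6, -0.2, -6.8]
opening: 0.0254
```

```bash
python3 -c "from h import *;st()"
```

```text
t 12.30 phi 0.491 r 144.5 Ftan_drive 5.38 Frad -1.61 Fz -6.78 [ 0.5086 -0.2321  0.1284] [[0.99, 0.14, 0.012], [0.14, -0.99, -0.007], [0.011, 0.009, -1.0]] 0.0254
```

>>> drive_tool:
  moves:
    - [0.2,-3,-1,0.5,0,0,0]
    - [0.2,-3,-2,0.5,0,0,0]

```text
time: 12.5
ee_pos: [0.504, -0.2303, 0.1283]
orientation: [0.997, 0.07, 0.009, 0.005]
force: [4.9, -2.2, -2.2]
opening: 0.0258
```

>>> drive_tool:
  moves:
    - [0.2,-3,-2,0,0,0,0]
    - [0.2,-3,-2,0,0,0,0]

```text
time: 12.7
ee_pos: [0.4978, -0.2278, 0.1284]
orientation: [0.997, 0.07, 0.01, 0.005]
force: [6.2, -1.5, -5.4]
opening: 0.0257
```

```bash
python3 -c "from h import *;st()"
```

```text
t 12.70 phi 0.572 r 144.4 Ftan_drive 6.28 Frad -1.08 Fz -5.35 [ 0.4978 -0.2278  0.1284] [[0.99, 0.14, 0.022], [0.14, -0.99, -0.009], [0.02, 0.012, -1.0]] 0.0257
```

>>> drive_tool:
  moves:
    - [0.2,-3,-2,0,0,-0.3,0]
    - [0.2,-3,-2,0,0,-0.3,0]

```text
time: 12.9
ee_pos: [0.4916, -0.2249, 0.1284]
orientation: [0.997, 0.07, 0.007, 0.006]
force: [6.0, -0.4, -5.5]
opening: 0.0259
```

```bash
python3 -c "from h import *;st()"
```

```text
t 12.90 phi 0.619 r 144.4 Ftan_drive 5.50 Frad -2.31 Fz -5.45 [ 0.4916 -0.2249  0.1284] [[0.99, 0.14, 0.015], [0.14, -0.99, -0.011], [0.013, 0.013, -1.0]] 0.0259
```

>>> drive_tool:
  moves:
    - [0.2,14,9,0,0,-0.3,0]
    - [0.2,17,9,0,0,-0.3,0]
    - [0.2,18,6,0,0,0,0]
    - [0.2,19,4,0,0,0,0]
    - [0.2,19,1,0,0,0,0]
    - [0.2,19,-1,0,0,0,0]
    - [0.2,10,-2,0,0,0,0]
    - [0.2,0,0,0,0,0,0]

```text
time: 13.7
ee_pos: [0.5997, -0.2341, 0.1283]
orientation: [0.998, 0.068, -0.009, 0.004]
force: [0.4, 0.4, -0.4]
opening: 0.0257
```

Run:
```python
from h import *
st()
from rig import capture
c=capture("scene");t=capture("top")
a=cv2.resize(c["color"][165:260,190:320],None,fx=6,fy=6,interpolation=2)[:,:,::-1]
b=cv2.resize(t["color"][165:235,205:335],None,fx=6,fy=6,interpolation=2)[:,:,::-1]
cv2.imwrite("pics/s3.png",cv2.resize(np.vstack([a,b]),None,fx=.6,fy=.6))
```

```text
t 13.70 phi -0.148 r 145.4 Ftan_drive 0.45 Frad -0.24 Fz -0.43 [ 0.5997 -0.2341  0.1283] [[0.991, 0.136, -0.017], [0.135, -0.991, -0.01], [-0.018, 0.007, -1.0]] 0.0257
```

View pics/s3.png

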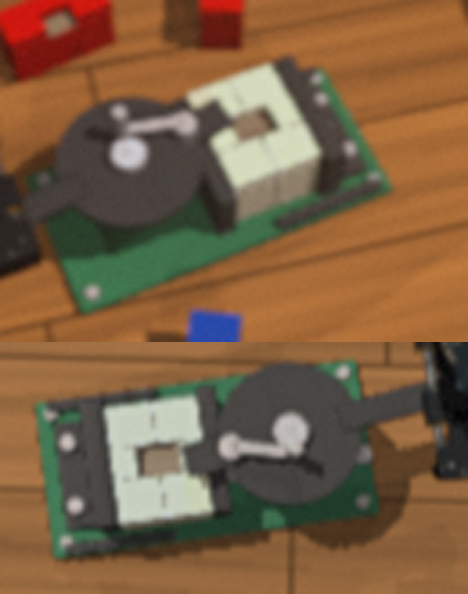

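The halves now look closed up, with no visible gap at the stop either. I'll drive on in small steps.

>>> drive_tool:
  moves:
    - [0.2,-3,0,0,0,0.3,0]
    - [0.2,-3,0,0,0,0.3,0]
    - [0.2,-3,0,0,0,0.3,0]

```text
time: 14.1
ee_pos: [0.5873, -0.2373, 0.1283]
orientation: [0.998, 0.067, -0.002, 0.004]
force: [0.5, -0.7, -0.6]
opening: 0.0255
```

>>> drive_tool:
  moves:
    - [0.2,-3,0,0,0,0,0]
    - [0.2,-3,0,0,0,0,0]

```text
time: 14.3
ee_pos: [0.5805, -0.2385, 0.1284]
orientation: [0.998, 0.067, -0.001, 0.005]
force: [5.6, -1.6, -4.0]
opening: 0.0253
```

>>> drive_tool:
  moves:
    - [0.2,-3,0,0,0,0,0]
    - [0.2,-3,0,0,0,0,0]

```text
time: 14.5
ee_pos: [0.5761, -0.2392, 0.1283]
orientation: [0.998, 0.067, 0.002, 0.005]
force: [5.7, -1.1, -4.4]
opening: 0.0257
```

>>> drive_tool:
  moves:
    - [0.2,-3,0,0,0,0,0]
    - [0.2,-3,0,0,0,0,0]

```text
time: 14.7
ee_pos: [0.5723, -0.2396, 0.1283]
orientation: [0.998, 0.067, 0.005, 0.005]
force: [6.5, -0.6, -5.8]
opening: 0.0258
```

>>> drive_tool:
  moves:
    - [0.2,-3,0,0,0,0,0]

```text
time: 14.8
ee_pos: [0.571, -0.2397, 0.1283]
orientation: [0.998, 0.068, 0.007, 0.005]
force: [8.6, -1.0, -6.0]
opening: 0.0258
```

>>> drive_tool:
  moves:
    - [0.2,-3,0,0,0,0,0]

```text
time: 14.9
ee_pos: [0.57, -0.2398, 0.1284]
orientation: [0.998, 0.068, 0.009, 0.005]
force: [8.6, -2.1, -5.2]
opening: 0.0257
```

>>> drive_tool:
  moves:
    - [0.2,-3,0,0,0,0,0]

```text
time: 15.0
ee_pos: [0.5693, -0.2399, 0.1285]
orientation: [0.998, 0.069, 0.012, 0.005]
force: [9.0, -2.3, -7.6]
opening: 0.0254
```

>>> drive_tool:
  moves:
    - [0.2,-3,0,0,0,-0.4,0]

```text
time: 15.1
ee_pos: [0.5685, -0.24, 0.1285]
orientation: [0.998, 0.069, 0.011, 0.005]
force: [8.6, -1.8, -7.9]
opening: 0.0255
```

>>> drive_tool:
  moves:
    - [0.2,-4,0,0.5,0,-0.4,0]

```text
time: 15.2
ee_pos: [0.5677, -0.2401, 0.1284]
orientation: [0.997, 0.07, 0.011, 0.006]
force: [10.4, -1.8, -5.7]
opening: 0.0256
```

Tangential force is about 10.2 N against 5.6 N free, so about 4.6 N more, which is firm. I'll ease off, let go and lift.

>>> drive_tool:
  moves:
    - [0.2,0,0,0,0,0,0]
    - [0.2,0,0,0,0,0,0]

```text
time: 15.4
ee_pos: [0.5703, -0.2398, 0.1285]
orientation: [0.997, 0.071, 0.014, 0.006]
force: [5.3, -2.2, -4.8]
opening: 0.0257
```

>>> drive_tool:
  moves:
    - [0.6,0,0,0,0,0,0]
    - [0.6,0,0,0,0,0,0]
    - [0.6,0,0,0,0,0,0]
    - [0.6,0,0,0,0,0,0]
    - [0.6,0,0,0,0,0,0]

```text
time: 15.9
ee_pos: [0.5688, -0.2374, 0.1286]
orientation: [0.997, 0.072, 0.012, 0.004]
force: [0.2, 1.0, 0.5]
opening: 0.0509
```

>>> drive_tool:
  moves:
    - [0.6,0,0,-10,0,0,0]
    - [0.6,0,0,-25,0,0,0]
    - [0.6,0,0,-35,0,0,0]
    - [0.6,0,30,-35,0,0,0]
    - [0.6,0,20,-20,0,0,0]
    - [0.6,0,0,0,0,0,0]
    - [0.6,0,0,0,0,0,0]

```text
time: 16.6
ee_pos: [0.5711, -0.2853, 0.2615]
orientation: [0.997, 0.073, 0.011, 0.004]
force: [-0.9, 0.2, -1.1]
opening: 0.0522
```

Run:
```python
from h import *
st()
from rig import capture
c=capture("wrist");t=capture("top")
a=cv2.resize(c["color"],(533,400))[:,:,::-1]
b=cv2.resize(t["color"][165:235,205:335],(533,287),interpolation=2)[:,:,::-1]
cv2.imwrite("pics/w4.png",cv2.resize(np.vstack([a,b]),None,fx=.85,fy=.85))
k=np.load("pics/top0.npz")["color"]
d=np.abs(t["color"].astype(int)-k).sum(2)>90
n,_,s,ce=cv2.connectedComponentsWithStats(d.astype(np.uint8))
print([(s[i,4],ce[i].round().tolist()) for i in range(1,n) if s[i,4]>15])
```

```text
t 16.60 phi 0.078 r 190.4 Ftan_drive -0.87 Frad -0.30 Fz -1.11 [ 0.5711 -0.2853  0.2615] [[0.989, 0.145, 0.022], [0.145, -0.989, -0.006], [0.021, 0.009, -1.0]] 0.0522
[(np.int32(11473), [393.0, 230.0]), (np.int32(42), [260.0, 184.0]), (np.int32(166), [280.0, 189.0]), (np.int32(111), [250.0, 198.0]), (np.int32(49), [235.0, 196.0]), (np.int32(21), [256.0, 197.0]), (np.int32(65), [264.0, 205.0]), (np.int32(23), [279.0, 212.0]), (np.int32(181), [377.0, 312.0]), (np.int32(5058), [384.0, 355.0]), (np.int32(1351), [492.0, 347.0]), (np.int32(45), [243.0, 363.0]), (np.int32(97), [299.0, 366.0]), (np.int32(52), [226.0, 365.0]), (np.int32(21), [229.0, 371.0]), (np.int32(70), [507.0, 380.0]), (np.int32(28), [262.0, 379.0]), (np.int32(28), [277.0, 380.0]), (np.int32(16), [220.0, 381.0])]
```

View pics/w4.png

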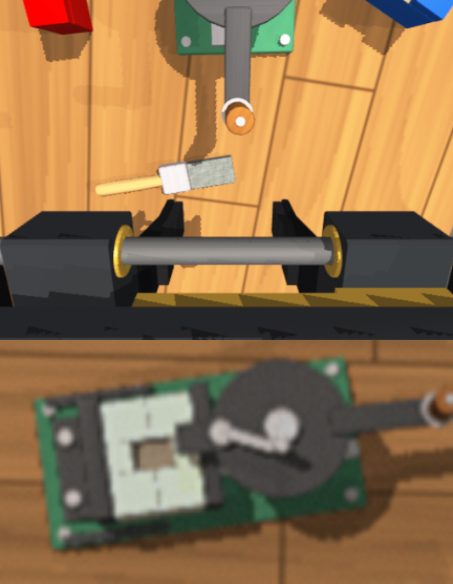

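The grip stands free, the peg at (280,447) is on the tightening side, and the halves are shut between jaw and stop. The brush lies as before. Handing in.

```bash
python3 -c "from rig import sign_off;print(sign_off())"
```

```text
the job is handed in; nothing more can be done
None
```

The mould is clamped shut and the job is handed in, at about 17 s of the 67 s allowed.

- **Lever:** I pushed the pawl lever over to the tightening side with the closed fingers. It is still there in the last pictures.
- **Tightening:** it took two full strokes and one short one, about 13 mm of jaw travel. Free driving took about 5.6 N at the grip. I stopped at about 10.2 N, which is 4.6 N more and inside the firm range. Held still, it read about 5.3 N before I let go.
- **Last checks:** the pictures show the halves shut between jaw and stop, and the gripper open and clear of everything. No picture change showed at the pots or bowl. The arm covered the brush's spot in that comparison, but the wrist picture shows it lying as before.
- **Not measured:** I could not read the contact force between the halves. That it is over 20 N after springback is inferred from the grip force.
- **Disagreement:** right after the flip the lever measured only about 0.19 rad, which fits it riding on a tooth. I did not measure its angle again.

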